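Push the topping pan home and throw its latch

ROBOT

A 7-joint arm with a two-finger parallel gripper is mounted at the origin on the work surface. World frame = base frame: x ahead of the robot, y to its left, z up, the work surface at z = 0. Lengths are in m, angles in rad, forces in N, time in s.
With the tool pointing down it reaches from about 0.425 to 0.875 m from the base axis. Payload 4.7 kg.
Tool frame: the origin (TCP) lies between the finger pads; the fingertips stand 11 mm ahead of it and the grasp point (between the pads) lies 8 mm behind it; z points along the fingers, y is the direction in which the jaws open and shut (so a half turn about z gives the same grasp; the last joint's range is limited). The gripper opens to 87 mm and grips with 3 to 60 N. Pads are 19 mm wide; open, the fingers measure 117 mm over their backs; the gripper's body (75 mm by 190 mm) begins 51 mm behind the grasp point.
Start: joints at [1.244, 0.321, -0.07, 1.45, 0.023, 1.371, -0.057], TCP at [0.217, -0.613, 0.234] pointing down, gripper open.
Joint ranges: [-2.86, 2.86], [-0.3, 2.09], [-1.38, 1.24], [0.06, 2.45], [-1.56, 4.7], [0.09, 2.05], [-2.69, 2.69]. Speed limits (rad/s): [2.57, 2.57, 3.14, 3.14, 3.14, 3.14, 3.14].

INTERFACE

Orientations are given as a rotation vector (axis times angle).
In Python, from bench import ctrl gives the robot as it stands.
- The arm moves only by the tool servo_tool, never from a script. Its argument "series" is a list of rows, each an object with "travel": the shift along the tool's x, y, z in m, a list of three; "angular": the turn, a rotation vector about the tool's x, y, z in rad, a list of three. A call has 1 to 5 rows; each row shifts and turns the commanded pose from where the row before left it, along the tool's axes as they then stand; what a row does not reach is not made up. A row lasts 1/10 s, in which the tool goes at most 50 mm and 8.59 degrees, less where a joint would pass 70% of its speed; a pose out of reach is approached as far as the arm can. A call with a gripper value outside its range is refused whole. "claw" is the finger opening in m, from 0 to 0.087, set as the call begins (left out, the last holds). The fingers move at their own pace and stop on an object; "squeeze" is the grip in N (left out, the last holds). Time passes only in rows, so rows that do not move let the fingers close. It gives the time, the measured TCP pose, the force and the opening at its end, in the units of the state.
- ctrl.get_state(): the state, without advancing time (a new reading comes with each control period).
- ctrl.get_image(name): name is "scene" or "top" or "wrist"; returns the picture (420x560x3 uint8, red, green, blue); there is no depth.
- ctrl.calibration(name): a dict with "fx", "fy", "cx", "cy" (pixels), "rvec" (rotation vector, rad) and "tvec" (3), from world to camera coordinates, as OpenCV has them. Camera axes: x right, y down, z forward; pixel columns grow to the right and rows downward; lengths in m; the calibration is good to about 2 mm. A picture is of the moment at which its call begins: read the wrist's pose just before it. calibration takes no time and is no camera call; for the wrist camera it gives the pose at the moment of the call.
- ctrl.close_job(): hands the job in, once; it reports no verdict.
The state is a dict: "time": time; "joint_positions": joint angles; "qd": joint speeds; "joint_torque": joint torques, N m; "position": TCP position; "tool_rot": TCP orientation; "ft_force": force on the tool from outside, world axes, zero at the start; "torque": the same for the moment, N m; "grip_width": opening from 0.0 (shut) to 1.0 (fully open).
Only numpy, scipy, OpenCV 4.12 (cv2) and the standard library are available. Lean on these libraries where they do the work, as an engineer would, in place of code of your own. Each camera call takes 0.05 s, during which the arm holds its last target.

TASK

At the crepe stall, push the lidded steel topping pan fully home into its bay, against the stop at the back. Then flip the bay's latch lever over its centre so that it snaps down across the front of the pan. Fingertip pushes are all it needs: do not lift the pan, do not throw the lever before the pan is home, and leave the other things on the counter where they are.

Things in the scene. Friction and masses are not known exactly. Their poses are not given: they have to be found in the camera images.
- bay: Pan bay fixed to the counter: bare steel base plate 6 mm thick, low side guides (tops 50 mm above the counter) and a back stop; mouth open. Origin on the counter below the centre of a pan that is home. x points level from mouth to stop (the way in), z up, y left when looking in. Plate: x -210 to +102, y -95 to +95 mm. Guides: x -87 to +89 mm, 3 mm play each side of the pan.
- pan_center (a point): Centre of the lidded steel topping pan, 35 mm above its underside, 41 mm above the counter; axes as the bay's, long side along x. The rim's front edge, first met by a downward finger, is 88 mm before it (-x). It starts 50 to 90 mm out of the bay towards the mouth, already between the guides. Home: x = 0 in the bay's frame, against the rigid stop. Sliding takes 2 to 10 N.
- latch (a joint): Latch lever angle, rad. 0: open, leaning 0.5 rad outwards (bay +y); 0.5: upright, the centre; 1.95: thrown, almost level across the pan's front. Turns about a level axis along the bay's x through latch_pivot. A spring drives it away from the centre; 1 to 2 N at the knob moves it, and past about 0.6 it snaps to 1.95 by itself. A pan that is not home stops it half-way.
- latch_knob (a point): Centre of the round black knob, 20 mm in diameter, at the end of the latch lever (a 10 mm thick round steel bar). It is 100 mm from the pivot: 143 mm above the counter when open, 155 mm when upright, 67 mm when thrown.
- latch_pivot (a point): Pivot of the latch lever, 55 mm above the counter, on a dark steel post at the left corner of the bay's mouth (bay x -106, y +76 mm).
- bottle_a: Squeeze bottle, amber brown, 52 mm in diameter, 160 mm tall, standing beside the bay on the lever's side; origin under its base. Leave alone.
- bottle_b: Squeeze bottle, dark brown, 52 mm in diameter, 160 mm tall, near the back corner of the bay; origin under its base. Leave alone.
- cup: Empty paper cup, 72 mm across, 85 mm tall, standing in front of the bay, left of its mouth; origin under its base. Leave alone.
- jar: Amber glass jar with a wooden cap, 68 mm across, 90 mm tall, on the right of the counter; origin under its base. Leave alone.
- spatula: Spatula, 260 mm long, lying on the left of the counter. Leave alone.
- bowl: White bowl, 120 mm across, 50 mm tall, on the right; origin under its base. Leave alone.
- pan: The lidded steel topping pan as a whole, a loose box of about 0.5 kg; origin at the centre of its underside. 176 x 108 mm over the rim, which is 62 to 66 mm above the underside; body below the rim 166 x 98 mm. A flat lid, fast on the pan, ends at 70 mm; the black knob in its middle ends at 92 mm.
Not all that is in view belongs to the job. Leave any blue or green look-alike of the pan alone.

How it is judged:
On the way, in this order (a step that is already met when the one before it is completed fails the run):
1. the pan is fully home in its bay while the latch is still open (x of pan_center in the frame of bay above -0.006 m and z of pan_center in the frame of bay between 0.036 and 0.046 m and angle between the x axis of pan_center and the x axis of bay, either way round below 0.08 rad and value of joint latch below 0.4 rad), for 0.2 s.
2. the latch lever has snapped down across the front of the pan (x of pan_center in the frame of bay above -0.006 m and z of pan_center in the frame of bay between 0.036 and 0.046 m and angle between the x axis of pan_center and the x axis of bay, either way round below 0.08 rad and value of joint latch above 1.85 rad), for 0.2 s.
At the end, for the whole second after the job is handed in: The pan stands flat in the bay, within 6 mm of the back stop, square to within 0.08 rad and at rest, and the latch is at its thrown end (above 1.85 of 1.95 rad) (all of step 2 and linear speed of pan below 0.02 m/s); the robot touches nothing.
It fails at once if the pan is lifted or tipped (its centre more than 12 mm up, or tilted by 0.2 rad) (height (world z) of pan_center above 0.053 m or angle between pan_center's own z axis and vertical above 0.2 rad).
It fails at once if the lever is thrown past upright while the pan is still more than 10 mm out (value of joint latch above 0.7 rad and x of pan_center in the frame of bay below -0.01 m).
It fails at once if another thing on the counter is shifted by more than 30 mm (distance of any of bottle_a, bottle_b, cup, jar, spatula, bowl from where it was at the start of the episode above 0.03 m).
It fails at once if a standing thing is knocked over (angle between any of bottle_a, bottle_b, cup, jar, bowl's own z axis and vertical above 0.35 rad).
It also fails if it takes over 40 s, if anything falls off the work surface, if the arm or the gripper's body presses on something with over 40 N, if the wrist force passes 120 N, or if a joint passes its speed limit or range.

## Working session

There is one attempt and no reset: what is moved stays moved. The work goes in short steps, Python scripts to look and compute and a tool call to move; the robot and the scene stay as the last step left them, time stands still between calls to the robot, and variables do not carry over. Pictures are saved under pics/ and viewed, and the job is handed in when it is done.

Besides the shell and the picture viewer there is one more tool, called after "Call:" by a JSON object that holds its "name" and its "arguments", one argument or row to a line. servo_tool: Moves the arm, as the interface text tells. Its arguments: {"type":"object","properties":{"series":{"type":"array","items":{"type":"object","properties":{"travel":{"type":"array","items":{"type":"number"}},"angular":{"type":"array","items":{"type":"number"}}}}},"claw":{"type":"number"},"squeeze":{"type":"number"}},"required":["series"]}

```bash
mkdir -p pics; ls
python3 - <<'E'
from bench import ctrl
import cv2
s=ctrl.get_state()
for k,v in s.items(): print(k,v)
for n in ["scene","top","wrist"]:
    c=ctrl.calibration(n); print(n,c)
    cv2.imwrite(f"pics/{n}0.png",cv2.cvtColor(ctrl.get_image(n),cv2.COLOR_RGB2BGR))
E
```

```text
pics
time 0.0
joint_positions [ 1.24409874  0.32183401 -0.07007454  1.45166711  0.02259924  1.37079766
 -0.05689999]
qd [-1.04615614e-03 -6.44969695e-04  4.97841836e-04  4.62735143e-05
  1.22428489e-03 -2.30784472e-04  8.17182581e-04]
joint_torque [ 3.95849736e-05 -4.91287601e+01 -4.03924529e-01 -3.12528133e+01
 -6.39450434e-02  4.38096269e-02  1.91352478e-04]
position [ 0.21702611 -0.61213588  0.23245823]
tool_rot [-3.09424334e+00 -5.32451166e-01  6.65683959e-04]
ft_force [-0.50493962  0.0888276   0.36610196]
torque [ 0.06765774 -0.02895516 -0.03484119]
grip_width 1.0033022882873184
scene {'fx': 527.7392105933285, 'fy': 527.7392105933285, 'cx': 272.83938004311176, 'cy': 206.62819580230243, 'rvec': array([ 1.51600021,  2.08658847, -0.84439029]), 'tvec': array([ 0.14873065, -0.2439842 ,  1.87018163])}
top {'fx': 467.3967507661544, 'fy': 467.3967507661544, 'cx': 279.8837917363421, 'cy': 212.17168329416367, 'rvec': array([ 2.11041737, -2.09078976,  0.23432854]), 'tvec': array([0.01609873, 0.50161941, 1.17965768])}
wrist {'fx': 363.91558223710774, 'fy': 363.91558223710774, 'cx': 278.9104484350546, 'cy': 210.92582782726933, 'rvec': array([-2.37264223,  1.67621778,  0.2381332 ]), 'tvec': array([-0.64858786, -0.03416352,  0.39034894])}
```

View pics/scene0.png

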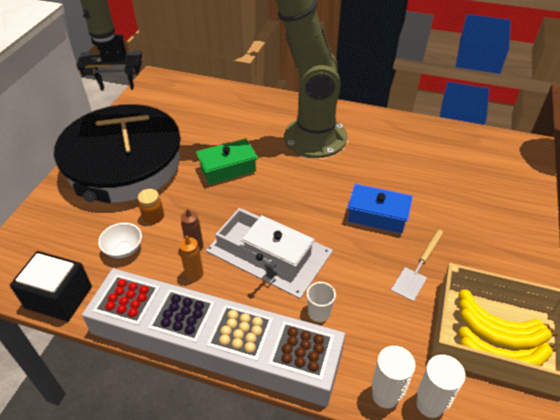

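View pics/top0.png

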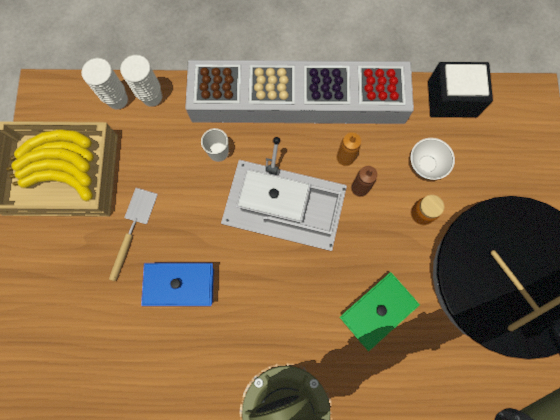

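View pics/wrist0.png

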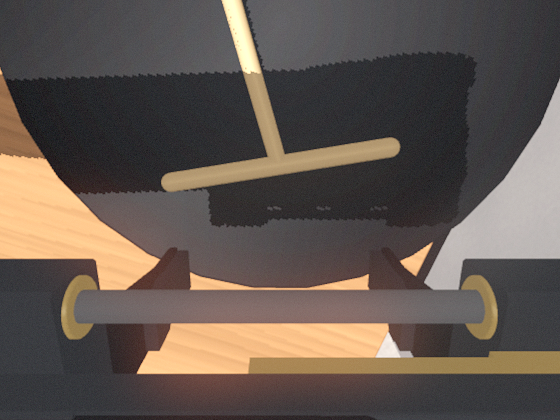

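The top view shows the steel pan at (274,194) in the bay. The plate runs from about (225,215) to (345,185), the lever post is at (272,170) and the knob at (276,140). Things that could be mistaken for the pan are the blue one at (178,284) and the green one at (380,310). I choose the bare steel pan in the bay and check it in a close crop.

Run:
```python
import cv2
a=cv2.imread("pics/top0.png")[125:255,210:360]; cv2.imwrite("pics/topc.png",cv2.resize(a,None,fx=5,fy=4.6,interpolation=cv2.INTER_CUBIC)[:600])
a=cv2.imread("pics/scene0.png")[195:305,200:345]; cv2.imwrite("pics/scenec.png",cv2.resize(a,None,fx=5,fy=5,interpolation=cv2.INTER_CUBIC))
```

```text
(no output)
```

View pics/topc.png

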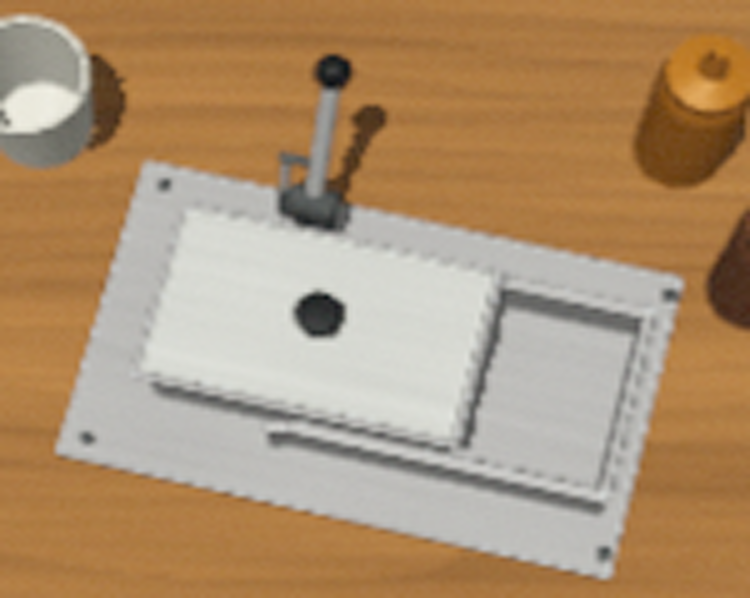

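View pics/scenec.png

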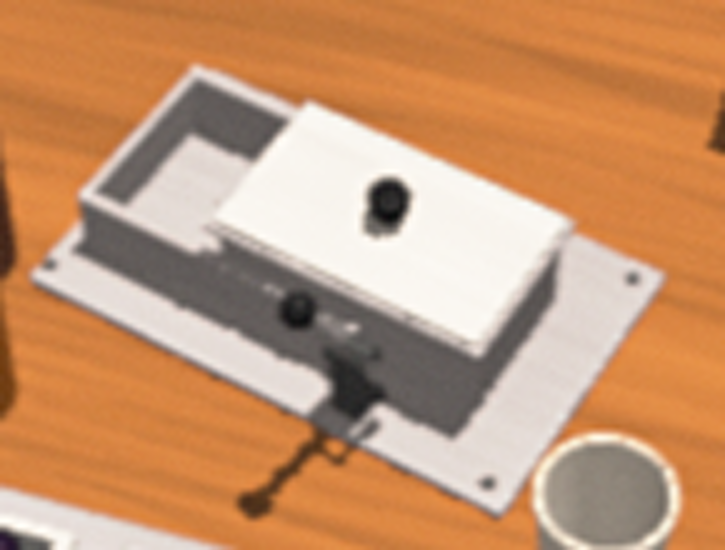

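```bash
cat > h.py <<'E'
import numpy as np, cv2
from scipy.optimize import least_squares
from scipy.spatial.transform import Rotation as R
from bench import ctrl
def proj(n,P):
    c=ctrl.calibration(n); K=np.array([[c['fx'],0,c['cx']],[0,c['fy'],c['cy']],[0,0,1]])
    return cv2.projectPoints(np.array(P,float).reshape(-1,1,3),c['rvec'],c['tvec'],K,None)[0].reshape(-1,2)
def ray(n,uv,z):
    c=ctrl.calibration(n); Rm=cv2.Rodrigues(c['rvec'])[0]; o=-Rm.T@c['tvec'].ravel()
    d=Rm.T@np.array([(uv[0]-c['cx'])/c['fx'],(uv[1]-c['cy'])/c['fy'],1]); return o+d*(z-o[2])/d[2]
T=lambda x,y:(210+x/5,125+y/4.6)
S=lambda x,y:(200+x/5,195+y/5)
def b2w(p,P):
    P=np.atleast_2d(np.array(P,float)); c,s=np.cos(p[2]),np.sin(p[2])
    return np.c_[p[0]+c*P[:,0]-s*P[:,1],p[1]+s*P[:,0]+c*P[:,1],P[:,2]]
E
python3 - <<'E'
from h import *
bt=[(-.21,.095,.006),(.102,.095,.006),(.102,-.095,.006),(-.21,-.095,.006),(-.106,.076-.1*-np.sin(.5),.143)]
ut=np.array([T(145,160),T(683,280),T(610,578),T(57,453),T(332,72)])
bs=[(.102,.095,.006),(-.21,.095,.006),(-.21,-.095,.006),(-.106,.076+.1*np.sin(.5),.143)]
us=np.array([S(32,277),S(500,515),S(663,275),S(297,309)])
f=lambda p:np.r_[(proj("top",b2w(p,bt))-ut).ravel(),(proj("scene",b2w(p,bs))-us).ravel()]
r=least_squares(f,[.5,-.1,-1.7]); p=r.x
print("bay",p,np.degrees(p[2])); print(r.fun.reshape(-1,2).round(2))
np.save("bay.npy",p)
def w2b(W): 
    d=W[:2]-p[:2]; c,s=np.cos(p[2]),np.sin(p[2]); return np.array([c*d[0]+s*d[1],-s*d[0]+c*d[1],W[2]]).round(4)
for q in [(187,207),(500,280),(465,447),(143,373)]: print("pancorner",w2b(ray("top",T(*q),.074)))
print("knobT",w2b(ray("top",T(319,314),.09)),"knobS",w2b(ray("scene",S(388,198),.09)))
print("latchknob world",b2w(p,bt[4]),"meas",w2b(ray("top",T(332,72),.143)),w2b(ray("scene",S(297,309),.143)))
# others
a=lambda u,v,z:ray("top",(u,v),z).round(3)
print("cup",a(215,140,.085),"bottle_a",a(352,141,.15),"bottle_b",a(370,174,.15))
s=ctrl.get_state(); print(s['position'],R.from_rotvec(s['tool_rot']).as_matrix().round(3))
E
```

```text
bay [ 0.52314686 -0.04336407 -1.80616187] -103.48545233681688
[[-0.18 -0.11]
 [ 0.05 -0.55]
 [-0.22  0.22]
 [-0.7   0.03]
 [ 0.1  -0.  ]
 [-0.83 -0.37]
 [-0.17 -0.43]
 [ 0.18 -0.24]
 [ 0.01  0.16]]
pancorner [-0.1682  0.051   0.074 ]
pancorner [0.0036 0.0485 0.074 ]
pancorner [ 0.0083 -0.0512  0.074 ]
pancorner [-0.1651 -0.0502  0.074 ]
knobT [-0.0829  0.0016  0.09  ] knobS [-0.0828 -0.001   0.09  ]
latchknob world [[0.66839125 0.03081021 0.143     ]] meas [-0.1062  0.1239  0.143 ] [-0.1057  0.1235  0.143 ]
cup [0.692 0.196 0.085] bottle_a [ 0.666 -0.16   0.15 ] bottle_b [ 0.579 -0.203  0.15 ]
[ 0.21708931 -0.61228255  0.23276253] [[ 0.942  0.334 -0.001]
 [ 0.334 -0.942  0.001]
 [-0.    -0.001 -1.   ]]
```

The crop confirms it: a steel pan with a black knob between the guides, at bay x of about -0.083, with the lever open. I plan rows to a spot in front of the pan with the fingers shut and tool y along −bay x, which keeps the wide gripper body clear of the lever.

```bash
cat >> h.py <<'E'
bay=np.load("bay.npy") if __import__('os').path.exists("bay.npy") else None
def w2b(W):
    p=bay; d=np.array(W)[:2]-p[:2]; c,s=np.cos(p[2]),np.sin(p[2]); return np.array([c*d[0]+s*d[1],-s*d[0]+c*d[1],W[2]]).round(4)
def Rt():
    c,s=np.cos(bay[2]),np.sin(bay[2]); bx=np.array([c,s,0]);by=np.array([-s,c,0])
    return R.from_matrix(np.c_[-by,-bx,[0,0,-1]])
def plan(wps,n=5,step=.045,rot=.145,P=None,Q=None):
    """print rows from the present pose through world waypoints, turning towards Rt"""
    st=ctrl.get_state(); P=st['position'] if P is None else P; Q=R.from_rotvec(st['tool_rot']) if Q is None else Q
    wps=[np.array(w,float) for w in wps]
    for i in range(n):
        if not wps: d=np.zeros(3)
        else:
            d=wps[0]-P; L=np.linalg.norm(d)
            if L>step: d=d*step/L
            else: wps.pop(0)
        w=(Q.inv()*Rt()).as_rotvec(); a=np.linalg.norm(w)
        if a>rot: w=w*rot/a
        t=Q.inv().apply(d).round(3); w=w.round(3)
        print(dict(travel=t.tolist(),angular=w.tolist()))
        P=P+Q.apply(t); Q=Q*R.from_rotvec(w)
        if (i+1)%5==0: print(P.round(3))
def rep():
    s=ctrl.get_state(); print(round(s['time'],2),s['position'].round(4),"bay",w2b(s['position']),"F",s['ft_force'].round(2),"g",round(s['grip_width'],3),"roterr",(R.from_rotvec(s['tool_rot']).inv()*Rt()).as_rotvec().round(3))
E
python3 - <<'E'
from h import *
rep(); print(b2w(bay,[-.225,0,.235]))
plan([(.45,-.3,.235),b2w(bay,[-.225,0,.235])[0]],25)
E
```

```text
0.15 [ 0.2171 -0.6123  0.2328] bay [ 0.6246 -0.1649  0.2328] F [ 0.04 -0.47  0.58] g 1.001 roterr [-1.000e-03 -2.000e-03 -2.565e+00]
[[0.57561651 0.17543249 0.235     ]]
{'travel': [0.037, -0.025, -0.0], 'angular': [-0.0, -0.0, -0.145]}
{'travel': [0.041, -0.019, -0.0], 'angular': [-0.0, -0.0, -0.145]}
{'travel': [0.043, -0.013, -0.0], 'angular': [-0.0, -0.0, -0.145]}
{'travel': [0.044, -0.007, -0.0], 'angular': [-0.0, -0.0, -0.145]}
{'travel': [0.045, -0.0, -0.0], 'angular': [-0.0, -0.0, -0.145]}
[ 0.352 -0.433  0.233]
{'travel': [0.045, 0.006, -0.001], 'angular': [0.0, -0.0, -0.145]}
{'travel': [0.043, 0.012, -0.0], 'angular': [0.0, -0.0, -0.145]}
{'travel': [0.041, 0.018, -0.001], 'angular': [0.0, -0.0, -0.145]}
{'travel': [0.025, 0.017, 0.0], 'angular': [0.0, -0.0, -0.145]}
{'travel': [0.043, 0.015, 0.0], 'angular': [0.0, -0.0, -0.145]}
[ 0.462 -0.256  0.235]
{'travel': [0.04, 0.021, 0.0], 'angular': [0.0, -0.0, -0.145]}
{'travel': [0.037, 0.026, 0.0], 'angular': [0.0, -0.0, -0.145]}
{'travel': [0.032, 0.031, 0.0], 'angular': [0.0, -0.0, -0.145]}
{'travel': [0.028, 0.036, 0.0], 'angular': [0.0, -0.0, -0.145]}
{'travel': [0.022, 0.039, 0.0], 'angular': [0.0, -0.0, -0.145]}
[ 0.519 -0.038  0.235]
{'travel': [0.016, 0.042, 0.0], 'angular': [0.0, -0.0, -0.145]}
{'travel': [0.01, 0.044, 0.0], 'angular': [0.001, -0.001, -0.145]}
{'travel': [0.004, 0.045, 0.0], 'angular': [-0.0, 0.0, -0.1]}
{'travel': [-0.001, 0.045, 0.0], 'angular': [-0.0, 0.0, -0.0]}
{'travel': [-0.001, 0.041, 0.0], 'angular': [-0.0, 0.0, -0.0]}
[0.575 0.176 0.235]
{'travel': [0.0, 0.0, 0.0], 'angular': [-0.0, 0.0, -0.0]}
{'travel': [0.0, 0.0, 0.0], 'angular': [-0.0, 0.0, -0.0]}
{'travel': [0.0, 0.0, 0.0], 'angular': [-0.0, 0.0, -0.0]}
{'travel': [0.0, 0.0, 0.0], 'angular': [-0.0, 0.0, -0.0]}
{'travel': [0.0, 0.0, 0.0], 'angular': [-0.0, 0.0, -0.0]}
[0.575 0.176 0.235]
```

Call:
{"name": "servo_tool", "arguments": {
  "series": [
    {"travel":[0.037,-0.025,0],"angular":[0,0,-0.145]},
    {"travel":[0.041,-0.019,0],"angular":[0,0,-0.145]},
    {"travel":[0.043,-0.013,0],"angular":[0,0,-0.145]},
    {"travel":[0.044,-0.007,0],"angular":[0,0,-0.145]},
    {"travel":[0.045,0,0],"angular":[0,0,-0.145]}
  ],
  "claw": 0,
  "squeeze": 40
}}

```text
time: 0.65
position: [0.3526, -0.4316, 0.2333]
tool_rot: [-2.701, -1.604, 0.0]
ft_force: [0.8, -0.4, 0.0]
grip_width: 0.626
```

As predicted, so I continue.

Call:
{"name": "servo_tool", "arguments": {
  "series": [
    {"travel":[0.045,0.006,0],"angular":[0,0,-0.145]},
    {"travel":[0.043,0.012,0],"angular":[0,0,-0.145]},
    {"travel":[0.041,0.018,0],"angular":[0,0,-0.145]},
    {"travel":[0.025,0.017,0],"angular":[0,0,-0.145]},
    {"travel":[0.043,0.015,0],"angular":[0,0,-0.145]}
  ]
}}

```text
time: 1.15
position: [0.4627, -0.2572, 0.2331]
tool_rot: [1.959, 2.455, -0.001]
ft_force: [0.5, -0.2, -0.0]
grip_width: 0.171
```

Call:
{"name": "servo_tool", "arguments": {
  "series": [
    {"travel":[0.04,0.021,0],"angular":[0,0,-0.145]},
    {"travel":[0.037,0.026,0],"angular":[0,0,-0.145]},
    {"travel":[0.032,0.031,0],"angular":[0,0,-0.145]},
    {"travel":[0.028,0.036,0],"angular":[0,0,-0.145]},
    {"travel":[0.022,0.039,0],"angular":[0,0,-0.145]}
  ]
}}

```text
time: 1.65
position: [0.5192, -0.037, 0.2335]
tool_rot: [0.958, 2.992, -0.001]
ft_force: [0.4, -0.0, 1.0]
grip_width: 0.004
```

Call:
{"name": "servo_tool", "arguments": {
  "series": [
    {"travel":[0.016,0.042,0],"angular":[0,0,-0.145]},
    {"travel":[0.01,0.044,0],"angular":[0,0,-0.145]},
    {"travel":[0.004,0.045,0],"angular":[0,0,-0.1]},
    {"travel":[-0.001,0.045,0],"angular":[0,0,0]},
    {"travel":[-0.001,0.041,0],"angular":[0,0,0]}
  ]
}}

```text
time: 2.15
position: [0.5755, 0.1771, 0.2333]
tool_rot: [-0.369, -3.12, -0.0]
ft_force: [0.2, -0.7, 0.1]
grip_width: 0.008
```

Call:
{"name": "servo_tool", "arguments": {
  "series": [
    {"travel":[0,0,0],"angular":[0,0,0]},
    {"travel":[0,0,0],"angular":[0,0,0]}
  ]
}}

```text
time: 2.35
position: [0.5749, 0.1764, 0.2329]
tool_rot: [-0.365, -3.119, 0.0]
ft_force: [0.6, -0.8, 0.3]
grip_width: 0.009
```

Run:
```python
from h import *
rep()
cv2.imwrite("pics/scene1.png",cv2.cvtColor(ctrl.get_image("scene"),cv2.COLOR_RGB2BGR))
rep()
plan([b2w(bay,[-.225,0,.235])[0],b2w(bay,[-.225,0,.064])[0]],6)
```

```text
2.35 [0.5749 0.1764 0.2329] bay [-0.2257 -0.0009  0.2329] F [ 0.57 -0.79  0.25] g 0.009 roterr [-0.    -0.001  0.002]
2.4 [0.5753 0.1745 0.2329] bay [-2.240e-01 -1.000e-04  2.329e-01] F [ 0.27 -0.34 -0.15] g 0.003 roterr [-0.001 -0.001 -0.   ]
{'travel': [-0.0, 0.001, -0.002], 'angular': [-0.001, -0.001, -0.0]}
{'travel': [-0.0, 0.0, 0.045], 'angular': [-0.0, 0.0, -0.0]}
{'travel': [-0.0, 0.0, 0.045], 'angular': [-0.0, 0.0, -0.0]}
{'travel': [-0.0, 0.0, 0.045], 'angular': [-0.0, 0.0, -0.0]}
{'travel': [-0.0, 0.0, 0.036], 'angular': [-0.0, 0.0, -0.0]}
[0.576 0.175 0.064]
{'travel': [0.0, 0.0, 0.0], 'angular': [-0.0, 0.0, -0.0]}
```

View pics/scene1.png

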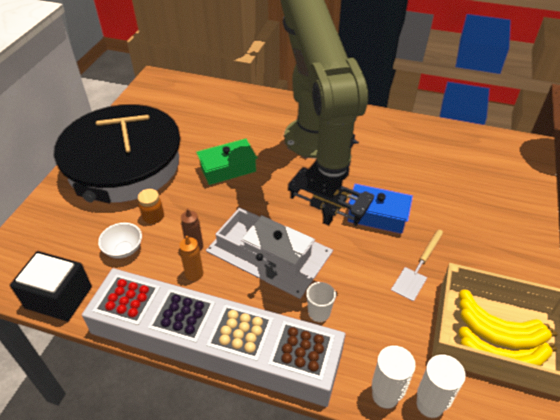

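The gripper is shut and stands in front of the pan, at about (330,195) in the image, clear of cup and lever. I go down to TCP z of about 0.060.

Call:
{"name": "servo_tool", "arguments": {
  "series": [
    {"travel":[0,0,0.045]},
    {"travel":[0,0,0.045]},
    {"travel":[0,0,0.045]},
    {"travel":[0,0,0.037]},
    {"travel":[0,0,0]}
  ]
}}

```text
$.series[0]: bad value
```

Call:
{"name": "servo_tool", "arguments": {
  "series": [
    {"travel":[0,-0.015,0]},
    {"travel":[0,-0.015,0]},
    {"travel":[0,-0.006,0]},
    {"travel":[0,0,0]}
  ]
}}

```text
$.series[0]: bad value
```

Run:
```python
from h import *
rep()
cv2.imwrite("pics/scene2.png",cv2.resize(cv2.cvtColor(ctrl.get_image("scene"),cv2.COLOR_RGB2BGR)[150:320,180:380],None,fx=3.5,fy=3.5,interpolation=cv2.INTER_CUBIC))
```

```text
2.4 [0.5753 0.1745 0.2329] bay [-2.240e-01 -1.000e-04  2.329e-01] F [ 0.27 -0.34 -0.15] g 0.003 roterr [-0.001 -0.001 -0.   ]
```

View pics/scene2.png

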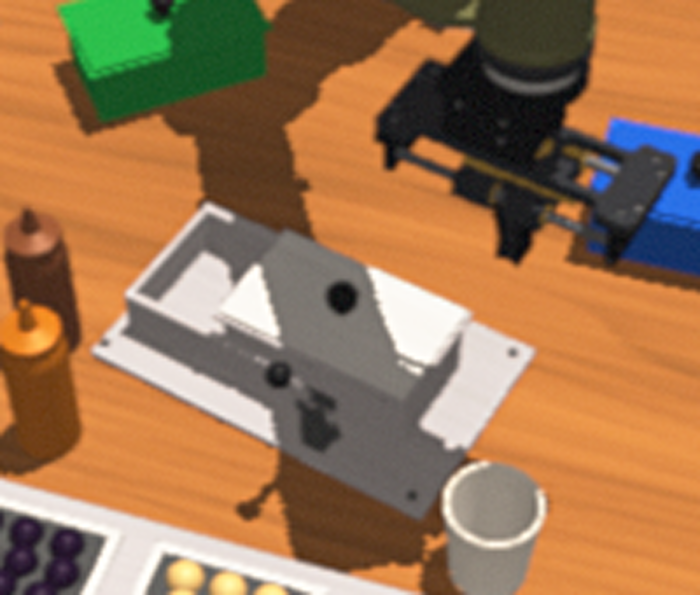

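The moves were refused because each row needs an angular entry. The picture shows the body's long side along bay x, as intended. I resend.

Call:
{"name": "servo_tool", "arguments": {
  "series": [
    {"travel":[0,0,0.045],"angular":[0,0,0]},
    {"travel":[0,0,0.045],"angular":[0,0,0]},
    {"travel":[0,0,0.045],"angular":[0,0,0]},
    {"travel":[0,0,0.037],"angular":[0,0,0]},
    {"travel":[0,0,0],"angular":[0,0,0]}
  ]
}}

```text
time: 2.95
position: [0.5718, 0.1708, 0.0563]
tool_rot: [-0.373, -3.11, 0.008]
ft_force: [0.7, -0.0, 0.6]
grip_width: 0.006
```

Run:
```python
from h import *
rep()
cv2.imwrite("pics/scene3.png",cv2.resize(cv2.cvtColor(ctrl.get_image("scene"),cv2.COLOR_RGB2BGR)[150:320,180:380],None,fx=3.5,fy=3.5,interpolation=cv2.INTER_CUBIC))
```

```text
2.95 [0.5718 0.1708 0.0563] bay [-0.2197 -0.0026  0.0563] F [ 0.7  -0.01  0.58] g 0.006 roterr [-0.006 -0.009 -0.004]
```

View pics/scene3.png

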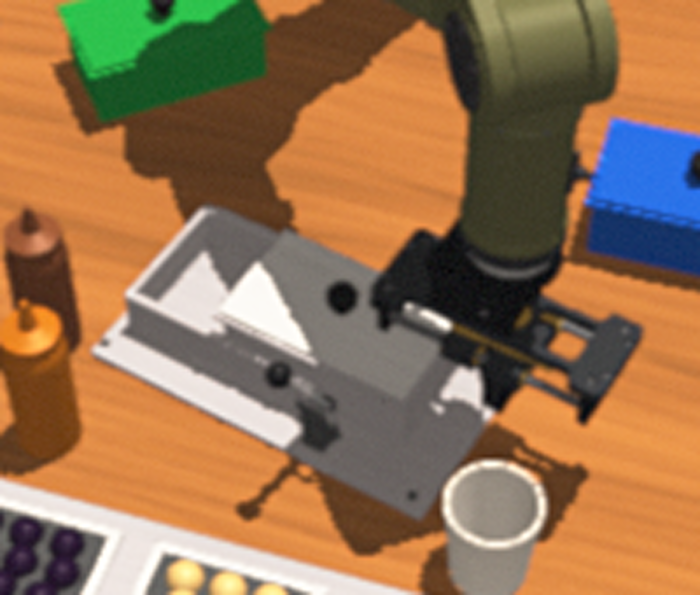

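Call:
{"name": "servo_tool", "arguments": {
  "series": [
    {"travel":[-0.002,0,-0.009],"angular":[0,0,0]},
    {"travel":[0,-0.01,0],"angular":[0,0,0]},
    {"travel":[0,-0.01,0],"angular":[0,0,0]},
    {"travel":[0,-0.005,0],"angular":[0,0,0]},
    {"travel":[0,0,0],"angular":[0,0,0]}
  ]
}}

```text
time: 3.5
position: [0.5718, 0.1485, 0.071]
tool_rot: [0.373, 3.118, -0.002]
ft_force: [-0.2, -0.8, 1.0]
grip_width: 0.002
```

Run:
```python
from h import *
rep()
```

```text
3.5 [0.5718 0.1485 0.071 ] bay [-0.1979  0.0026  0.071 ] F [-0.24 -0.83  0.98] g 0.002 roterr [-0.001  0.001 -0.003]
```

Call:
{"name": "servo_tool", "arguments": {
  "series": [
    {"travel":[0.002,-0.005,0.005],"angular":[0,0,0]},
    {"travel":[0,-0.006,0],"angular":[0,0,0]},
    {"travel":[0,-0.006,0],"angular":[0,0,0]},
    {"travel":[0,-0.006,0],"angular":[0,0,0]},
    {"travel":[0,0,0],"angular":[0,0,0]}
  ]
}}

```text
time: 4.0
position: [0.5642, 0.1277, 0.0655]
tool_rot: [-0.371, -3.119, 0.001]
ft_force: [-0.3, -0.2, 0.2]
grip_width: 0.005
```

Run:
```python
from h import *
rep()
cv2.imwrite("pics/scene4.png",cv2.resize(cv2.cvtColor(ctrl.get_image("scene"),cv2.COLOR_RGB2BGR)[150:320,180:380],None,fx=3.5,fy=3.5,interpolation=cv2.INTER_CUBIC))
```

```text
4.0 [0.5642 0.1277 0.0655] bay [-0.1759  0.      0.0655] F [-0.31 -0.18  0.22] g 0.005 roterr [-0.    -0.    -0.001]
```

View pics/scene4.png

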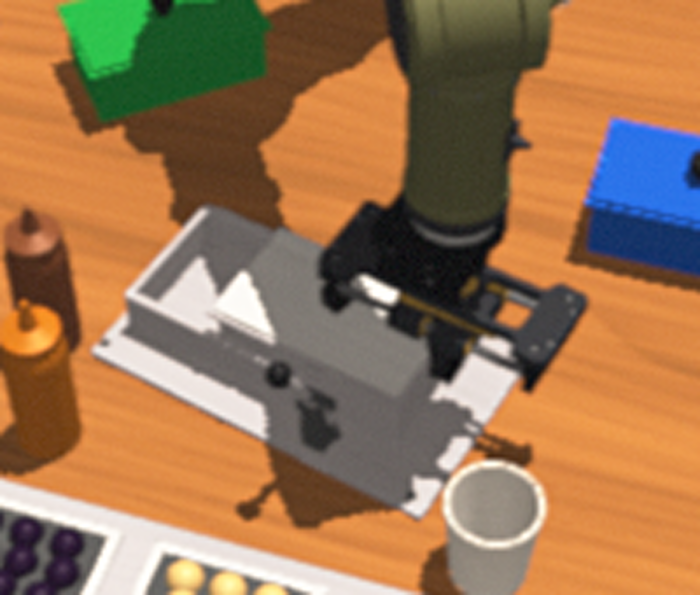

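No contact yet. The fingers stand just before the rim and the lever is untouched. I go on pushing slowly.

Call:
{"name": "servo_tool", "arguments": {
  "series": [
    {"travel":[0,-0.006,0],"angular":[0,0,0]},
    {"travel":[0,-0.006,0],"angular":[0,0,0]},
    {"travel":[0,-0.006,0],"angular":[0,0,0]}
  ]
}}

```text
time: 4.35
position: [0.5601, 0.1113, 0.0657]
tool_rot: [0.369, 3.119, 0.001]
ft_force: [0.4, 1.7, 0.3]
grip_width: 0.005
```

Call:
{"name": "servo_tool", "arguments": {
  "series": [
    {"travel":[0,-0.006,0],"angular":[0,0,0]},
    {"travel":[0,-0.006,0],"angular":[0,0,0]},
    {"travel":[0,-0.006,0],"angular":[0,0,0]}
  ]
}}

```text
time: 4.65
position: [0.5559, 0.0932, 0.0657]
tool_rot: [0.369, 3.119, 0.0]
ft_force: [-0.1, 4.4, 1.2]
grip_width: 0.005
```

Run:
```python
from h import *
rep()
cv2.imwrite("pics/top5.png",cv2.resize(cv2.cvtColor(ctrl.get_image("top"),cv2.COLOR_RGB2BGR)[110:270,200:370],None,fx=4,fy=3.7,interpolation=cv2.INTER_CUBIC))
cv2.imwrite("pics/scene5.png",cv2.resize(cv2.cvtColor(ctrl.get_image("scene"),cv2.COLOR_RGB2BGR)[150:320,180:380],None,fx=3.5,fy=3.5,interpolation=cv2.INTER_CUBIC))
```

```text
4.65 [0.5559 0.0932 0.0657] bay [-0.1404 -0.      0.0657] F [-0.08  4.38  1.18] g 0.005 roterr [ 0.  0. -0.]
```

View pics/scene5.png

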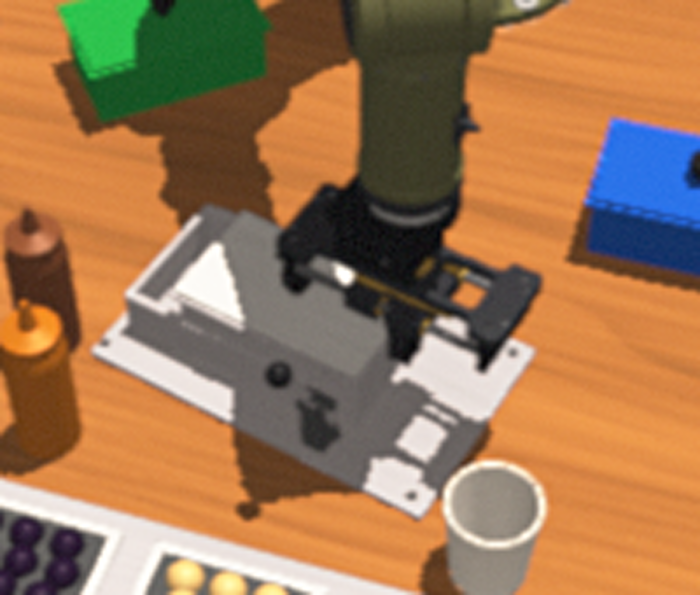

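The pan now slides with about 4.4 N, and the lever is still open. About 40 mm are left.

Call:
{"name": "servo_tool", "arguments": {
  "series": [
    {"travel":[0,-0.006,0],"angular":[0,0,0]},
    {"travel":[0,-0.006,0],"angular":[0,0,0]},
    {"travel":[0,-0.006,0],"angular":[0,0,0]},
    {"travel":[0,-0.006,0],"angular":[0,0,0]},
    {"travel":[0,-0.006,0],"angular":[0,0,0]}
  ]
}}

```text
time: 5.25
position: [0.5487, 0.0638, 0.0655]
tool_rot: [-0.37, -3.12, 0.0]
ft_force: [0.0, 2.9, -0.1]
grip_width: 0.007
```

Call:
{"name": "servo_tool", "arguments": {
  "series": [
    {"travel":[0,-0.003,0],"angular":[0,0,0]},
    {"travel":[0,-0.002,0],"angular":[0,0,0]}
  ]
}}

```text
time: 5.45
position: [0.5476, 0.0589, 0.0655]
tool_rot: [0.37, 3.12, -0.0]
ft_force: [-0.2, 2.9, -1.0]
grip_width: 0.007
```

Run:
```python
from h import *
rep()
```

```text
5.45 [0.5476 0.0589 0.0655] bay [-1.052e-01 -1.000e-04  6.550e-02] F [-0.16  2.9  -0.97] g 0.007 roterr [-0.     0.    -0.001]
```

Call:
{"name": "servo_tool", "arguments": {
  "series": [
    {"travel":[0,-0.003,0],"angular":[0,0,0]},
    {"travel":[0,-0.003,0],"angular":[0,0,0]}
  ]
}}

```text
time: 5.65
position: [0.5462, 0.0536, 0.0655]
tool_rot: [-0.369, -3.12, -0.0]
ft_force: [0.2, 3.2, -0.3]
grip_width: 0.008
```

Call:
{"name": "servo_tool", "arguments": {
  "series": [
    {"travel":[0,-0.003,0],"angular":[0,0,0]},
    {"travel":[0,0,0],"angular":[0,0,0]}
  ]
}}

```text
time: 5.85
position: [0.5459, 0.0508, 0.0656]
tool_rot: [0.37, 3.119, 0.001]
ft_force: [2.2, 4.5, -0.5]
grip_width: 0.007
```

Run:
```python
from h import *
rep()
```

```text
5.85 [0.5459 0.0508 0.0656] bay [-0.0969  0.0002  0.0656] F [ 2.24  4.47 -0.48] g 0.007 roterr [ 0.001  0.001 -0.001]
```

Call:
{"name": "servo_tool", "arguments": {
  "series": [
    {"travel":[0,-0.003,0],"angular":[0,0,0]},
    {"travel":[0,0,0],"angular":[0,0,0]}
  ]
}}

```text
time: 6.05
position: [0.5459, 0.0507, 0.066]
tool_rot: [0.367, 3.118, 0.007]
ft_force: [3.4, 9.1, -1.4]
grip_width: 0.006
```

Call:
{"name": "servo_tool", "arguments": {
  "series": [
    {"travel":[0,-0.003,0],"angular":[0,0,0]},
    {"travel":[0,0,0],"angular":[0,0,0]}
  ]
}}

```text
time: 6.25
position: [0.5459, 0.0505, 0.0665]
tool_rot: [0.364, 3.116, 0.013]
ft_force: [4.2, 13.8, 0.3]
grip_width: 0.007
```

Run:
```python
from h import *
rep()
cv2.imwrite("pics/top6.png",cv2.resize(cv2.cvtColor(ctrl.get_image("top"),cv2.COLOR_RGB2BGR)[110:270,200:370],None,fx=4,fy=3.7,interpolation=cv2.INTER_CUBIC))
cv2.imwrite("pics/scene6.png",cv2.resize(cv2.cvtColor(ctrl.get_image("scene"),cv2.COLOR_RGB2BGR)[150:320,180:380],None,fx=3.5,fy=3.5,interpolation=cv2.INTER_CUBIC))
```

```text
6.25 [0.5459 0.0505 0.0665] bay [-0.0966  0.0002  0.0665] F [ 4.23 13.77  0.28] g 0.007 roterr [0.009 0.003 0.003]
```

View pics/scene6.png

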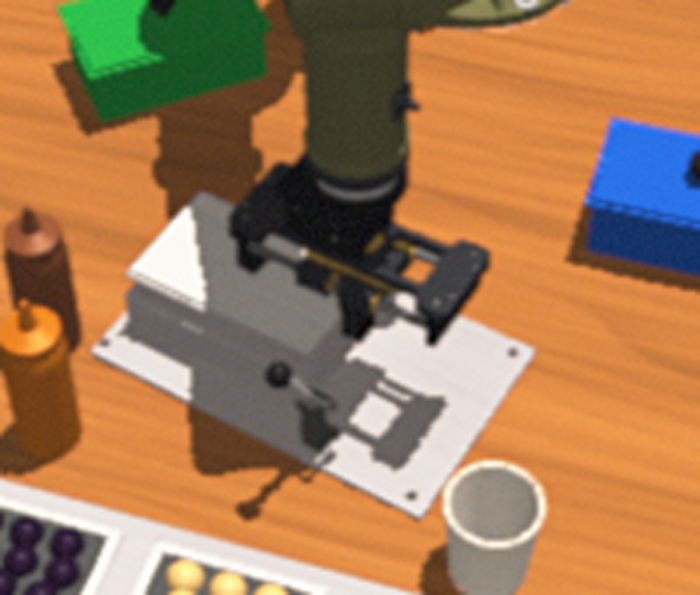

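The pan stalled at bay x TCP −0.097 with the force up to about 14 N. The picture shows the rim against the stop at the far end (about (130,275) to (200,195)) and the lever still open. I back off, rise, and plan the way to the outside of the lever.

Call:
{"name": "servo_tool", "arguments": {
  "series": [
    {"travel":[0,0.008,0],"angular":[0,0,0]},
    {"travel":[0,0.015,0],"angular":[0,0,0]},
    {"travel":[0,0.025,0],"angular":[0,0,0]},
    {"travel":[0,0,-0.045],"angular":[0,0,0]},
    {"travel":[0,0,-0.045],"angular":[0,0,0]}
  ]
}}

```text
time: 6.85
position: [0.5536, 0.0907, 0.1548]
tool_rot: [-0.367, -3.115, 0.004]
ft_force: [1.8, -0.2, 0.5]
grip_width: 0.006
```

Call:
{"name": "servo_tool", "arguments": {
  "series": [
    {"travel":[0,0,-0.045],"angular":[0,0,0]},
    {"travel":[0,0,-0.04],"angular":[0,0,0]},
    {"travel":[0,0,0],"angular":[0,0,0]},
    {"travel":[0,0,0],"angular":[0,0,0]}
  ]
}}

```text
time: 7.25
position: [0.5555, 0.09, 0.241]
tool_rot: [0.372, 3.119, -0.004]
ft_force: [0.0, -0.4, -1.0]
grip_width: 0.004
```

Run:
```python
from h import *
rep()
cv2.imwrite("pics/top7.png",cv2.resize(cv2.cvtColor(ctrl.get_image("top"),cv2.COLOR_RGB2BGR)[110:270,200:370],None,fx=4,fy=3.7,interpolation=cv2.INTER_CUBIC))
im=cv2.cvtColor(ctrl.get_image("scene"),cv2.COLOR_RGB2BGR)
for x in (0,-.006): 
  q=b2w(bay,[(x,0,.09)]); print("expected knob",proj("scene",q))
cv2.imwrite("pics/scene7.png",cv2.resize(im[150:320,180:380],None,fx=3.5,fy=3.5,interpolation=cv2.INTER_CUBIC))
plan([b2w(bay,[-.107,.17,.245])[0],b2w(bay,[-.107,.17,.142])[0]],10)
```

```text
7.25 [0.5555 0.09   0.241 ] bay [-0.1373  0.0004  0.241 ] F [ 0.   -0.4  -0.99] g 0.004 roterr [-0.002  0.001 -0.002]
expected knob [[252.13264362 223.15205172]]
expected knob [[253.92977827 223.98215586]]
{'travel': [-0.044, -0.008, -0.002], 'angular': [-0.002, -0.002, -0.001]}
{'travel': [-0.044, -0.008, -0.001], 'angular': [-0.0, -0.0, -0.0]}
{'travel': [-0.044, -0.008, -0.002], 'angular': [-0.0, -0.0, -0.0]}
{'travel': [-0.039, -0.006, -0.001], 'angular': [-0.0, -0.0, -0.0]}
{'travel': [0.0, -0.0, 0.045], 'angular': [-0.0, -0.0, -0.0]}
[0.714 0.021 0.2  ]
{'travel': [0.0, -0.0, 0.045], 'angular': [-0.0, -0.0, -0.0]}
{'travel': [0.0, -0.0, 0.013], 'angular': [-0.0, -0.0, -0.0]}
{'travel': [0.0, 0.0, 0.0], 'angular': [-0.0, -0.0, -0.0]}
{'travel': [0.0, 0.0, 0.0], 'angular': [-0.0, -0.0, -0.0]}
{'travel': [0.0, 0.0, 0.0], 'angular': [-0.0, -0.0, -0.0]}
[0.714 0.021 0.142]
```

View pics/scene7.png

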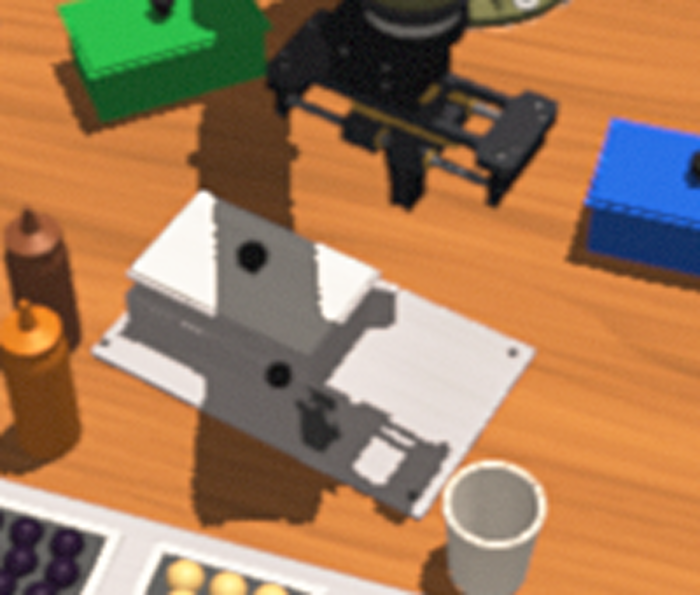

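The pan knob is at (252.0, 223.1), where the home position predicts (252.1, 223.2), and the lever knob is unmoved at about (260,257). Now to the lever's outer side.

Call:
{"name": "servo_tool", "arguments": {
  "series": [
    {"travel":[-0.044,-0.008,-0.002],"angular":[0,0,0]},
    {"travel":[-0.044,-0.008,-0.001],"angular":[0,0,0]},
    {"travel":[-0.044,-0.008,-0.002],"angular":[0,0,0]},
    {"travel":[-0.039,-0.006,-0.001],"angular":[0,0,0]},
    {"travel":[0,0,0],"angular":[0,0,0]}
  ]
}}

```text
time: 7.85
position: [0.7171, 0.0173, 0.2407]
tool_rot: [-0.378, -3.113, 0.003]
ft_force: [-0.9, -0.4, 0.4]
grip_width: 0.004
```

Call:
{"name": "servo_tool", "arguments": {
  "series": [
    {"travel":[0,0,0.045],"angular":[0,0,0]},
    {"travel":[0,0,0.045],"angular":[0,0,0]},
    {"travel":[0,0,0.013],"angular":[0,0,0]},
    {"travel":[0,0,0],"angular":[0,0,0]},
    {"travel":[0,0,0],"angular":[0,0,0]}
  ]
}}

```text
time: 8.35
position: [0.7151, 0.0227, 0.145]
tool_rot: [0.369, 3.118, 0.0]
ft_force: [0.2, -0.6, 0.8]
grip_width: 0.003
```

Run:
```python
from h import *
rep()
im=cv2.cvtColor(ctrl.get_image("scene"),cv2.COLOR_RGB2BGR)
cv2.imwrite("pics/scene8.png",cv2.resize(im[150:320,180:380],None,fx=3.5,fy=3.5,interpolation=cv2.INTER_CUBIC))
```

```text
8.35 [0.7151 0.0227 0.145 ] bay [-0.109   0.1713  0.145 ] F [ 0.15 -0.61  0.79] g 0.003 roterr [ 0.     0.001 -0.   ]
```

View pics/scene8.png

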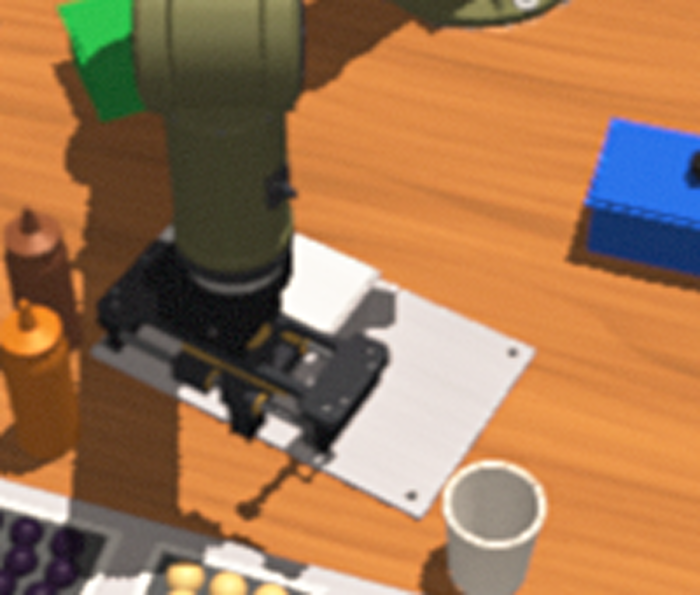

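The shut fingers stand outside the lever, the hand hides the knob, and bottles and cup are clear. I push toward −bay y (tool +x).

Call:
{"name": "servo_tool", "arguments": {
  "series": [
    {"travel":[0.01,-0.002,0.003],"angular":[0,0,0]},
    {"travel":[0.01,0,0],"angular":[0,0,0]},
    {"travel":[0.008,0,0],"angular":[0,0,0]},
    {"travel":[0.006,0,0],"angular":[0,0,0]}
  ]
}}

```text
time: 8.8
position: [0.682, 0.0282, 0.1426]
tool_rot: [0.369, 3.115, -0.001]
ft_force: [1.7, -2.1, 1.6]
grip_width: 0.002
```

Call:
{"name": "servo_tool", "arguments": {
  "series": [
    {"travel":[0.006,0,0],"angular":[0,0,0]},
    {"travel":[0.006,0,0],"angular":[0,0,0]},
    {"travel":[0.006,0,0],"angular":[0,0,0]}
  ]
}}

```text
time: 9.1
position: [0.663, 0.0327, 0.1405]
tool_rot: [-0.37, -3.119, 0.0]
ft_force: [1.2, -0.9, 0.4]
grip_width: 0.005
```

Run:
```python
from h import *
rep()
im=cv2.cvtColor(ctrl.get_image("top"),cv2.COLOR_RGB2BGR)
cv2.imwrite("pics/top9.png",cv2.resize(im[110:270,200:370],None,fx=4,fy=3.7,interpolation=cv2.INTER_CUBIC))
```

```text
9.1 [0.663  0.0327 0.1405] bay [-0.1066  0.1182  0.1405] F [ 1.23 -0.94  0.36] g 0.005 roterr [-0.    -0.    -0.001]
```

View pics/top9.png

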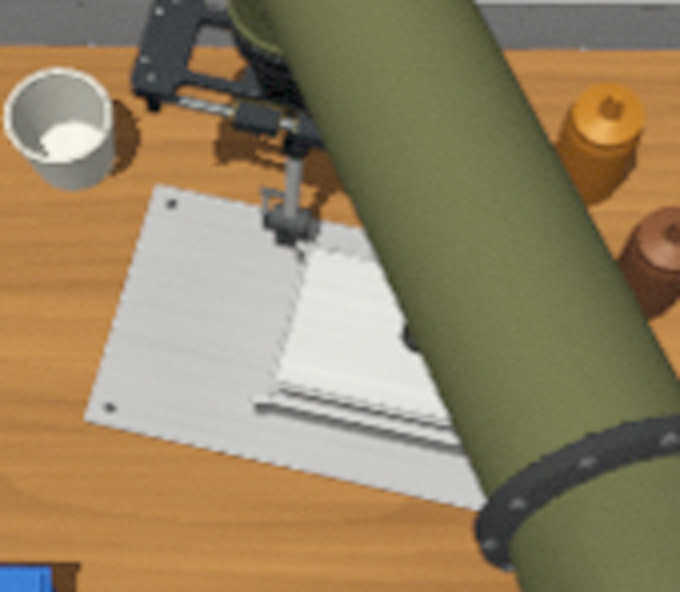

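The lever is in contact: its bar shows at (293,185) leading up to the fingertips, and the pan is still home. I keep pushing past the centre.

Call:
{"name": "servo_tool", "arguments": {
  "series": [
    {"travel":[0.006,0,0],"angular":[0,0,0]},
    {"travel":[0.006,0,0],"angular":[0,0,0]},
    {"travel":[0.006,0,0],"angular":[0,0,0]}
  ]
}}

```text
time: 9.45
position: [0.6453, 0.0372, 0.1402]
tool_rot: [-0.369, -3.119, -0.0]
ft_force: [0.9, 0.2, 0.7]
grip_width: 0.007
```

Call:
{"name": "servo_tool", "arguments": {
  "series": [
    {"travel":[0.006,0,0],"angular":[0,0,0]},
    {"travel":[0.006,0,0],"angular":[0,0,0]},
    {"travel":[0.006,0,0],"angular":[0,0,0]}
  ]
}}

```text
time: 9.75
position: [0.6279, 0.0413, 0.1404]
tool_rot: [-0.369, -3.119, 0.0]
ft_force: [0.0, 0.5, 0.1]
grip_width: 0.011
```

Call:
{"name": "servo_tool", "arguments": {
  "series": [
    {"travel":[0.004,0,0],"angular":[0,0,0]},
    {"travel":[0,0,0],"angular":[0,0,0]}
  ]
}}

```text
time: 9.95
position: [0.6241, 0.0422, 0.1406]
tool_rot: [-0.369, -3.12, 0.001]
ft_force: [0.4, -0.6, -0.1]
grip_width: 0.008
```

Run:
```python
from h import *
rep()
im=cv2.cvtColor(ctrl.get_image("top"),cv2.COLOR_RGB2BGR)
cv2.imwrite("pics/top10.png",cv2.resize(im[110:270,200:370],None,fx=4,fy=3.7,interpolation=cv2.INTER_CUBIC))
```

```text
9.95 [0.6241 0.0422 0.1406] bay [-0.1067  0.0783  0.1406] F [ 0.43 -0.65 -0.13] g 0.008 roterr [-0. -0.  0.]
```

View pics/top10.png

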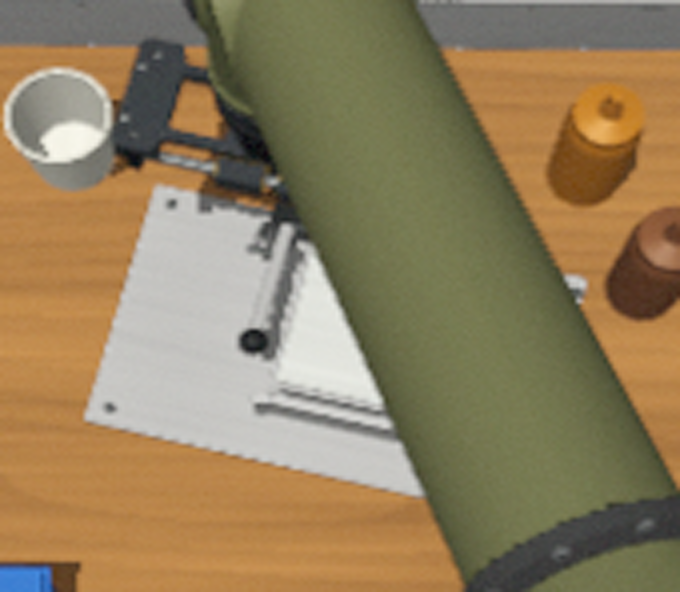

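The lever has snapped over: its knob is at (254,341) in the crop, across the pan's front. I retreat upward and check.

Call:
{"name": "servo_tool", "arguments": {
  "series": [
    {"travel":[-0.005,0,-0.03],"angular":[0,0,0]},
    {"travel":[0,0,-0.045],"angular":[0,0,0]},
    {"travel":[0,0.045,0],"angular":[0,0,0]},
    {"travel":[0,0.045,0],"angular":[0,0,0]},
    {"travel":[0,0.045,0],"angular":[0,0,0]}
  ]
}}

```text
time: 10.5
position: [0.6622, 0.1727, 0.2161]
tool_rot: [0.373, 3.118, 0.0]
ft_force: [-0.5, 0.5, -0.3]
grip_width: 0.003
```

Call:
{"name": "servo_tool", "arguments": {
  "series": [
    {"travel":[0,0.045,0],"angular":[0,0,0]},
    {"travel":[0,0.045,0],"angular":[0,0,0]},
    {"travel":[0,0,0],"angular":[0,0,0]},
    {"travel":[0,0,0],"angular":[0,0,0]},
    {"travel":[0,0,0],"angular":[0,0,0]}
  ]
}}

```text
time: 11.0
position: [0.6827, 0.2579, 0.2152]
tool_rot: [0.372, 3.119, -0.002]
ft_force: [-0.1, -0.0, 0.2]
grip_width: 0.005
```

Run:
```python
from h import *
rep()
a=1.95-.5
print("exp lever knob",[proj(n,b2w(bay,[-.106,.076-.1*np.sin(a),.055+.1*np.cos(a)])).round(1) for n in("scene","top")],"pan",[proj(n,b2w(bay,[0,0,.09])).round(1) for n in("scene","top")])
for n in ("scene","top"): cv2.imwrite(f"pics/{n}11.png",cv2.cvtColor(ctrl.get_image(n),cv2.COLOR_RGB2BGR))
im=cv2.imread("pics/scene11.png"); cv2.imwrite("pics/scene11c.png",cv2.resize(im[150:320,180:380],None,fx=3.5,fy=3.5,interpolation=cv2.INTER_CUBIC))
```

```text
11.0 [0.6827 0.2579 0.2152] bay [-0.3302  0.0849  0.2152] F [-0.1  -0.02  0.16] g 0.005 roterr [-0.001  0.    -0.002]
exp lever knob [array([[289., 238.]]), array([[263.1, 202.4]])] pan [array([[252.1, 223.2]]), array([[304.7, 201.3]])]
```

View pics/scene11c.png

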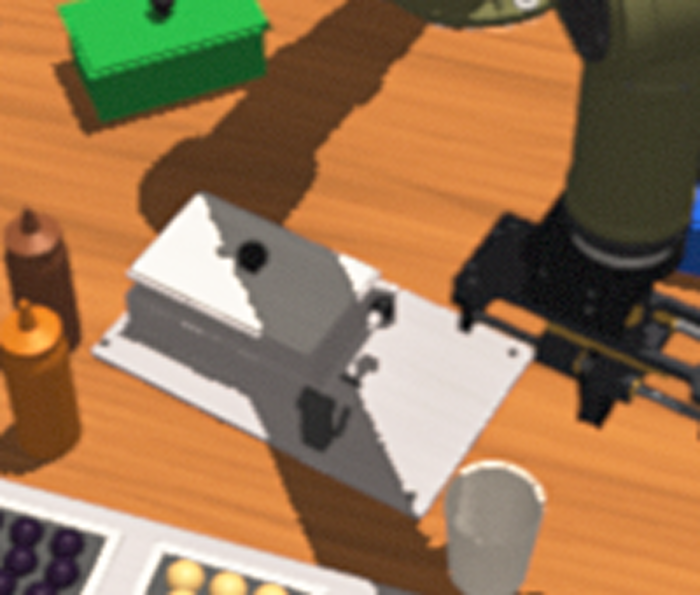

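View pics/top11.png

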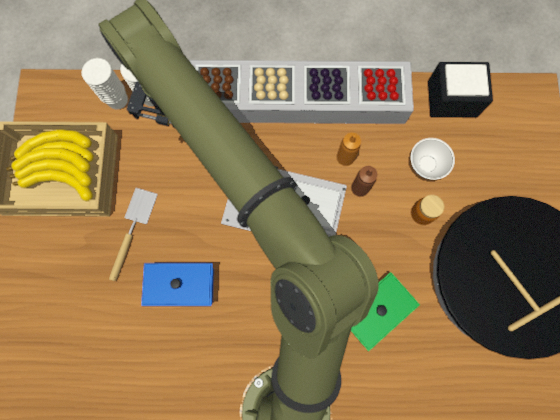

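The lever knob is at (288.6, 237.7) and a fully thrown lever predicts (289.0, 238.0). The pan knob is at (252, 223), which matches home. Bottles and cup stand where they were, and the tool force is about 0. I hand in.

```bash
python3 -c "
from bench import ctrl
print(ctrl.close_job())"
```

```text
the job is handed in; nothing more can be done
None
```

The job is handed in: the pan is home against the back stop and the latch lever is thrown across its front, in about 11 s of the 40 s allowed.

- **Push:** I pushed the rim's front edge with the shut fingers. The pan slid about 83 mm at 3 to 4.5 N, then stalled at the stop, where the force rose to about 14 N while the lever was still open.
- **Latch:** I backed off, checked the pan was home, then pushed the lever's knob from outside, with about 3 N at most. It snapped over.
- **Last checks:** In the final picture the pan's knob was at (252, 223), with (252.1, 223.2) predicted for home. The lever's knob was at (288.6, 237.7), with (289.0, 238.0) predicted for fully thrown. The bottles, cup, jar, bowl and spatula looked unmoved, and the hand hung free with almost no force on it.
- **What went wrong or differed:**
  - Two move calls were refused for missing angular entries; they moved nothing.
  - The fingers met the rim about 1 cm later than I had estimated, because they are thinner at the tips.
  - The arm partly hid the bay in the last top view, so the final check rests on the scene camera.

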